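# Pack the gilding jar and close its box

## Task

Pack up the gilder's kit: stand the short squat jar upright in the open wooden box, setting it down rather than dropping it, then put the box's own lid (the larger of the two lids lying on the table) on top, handle up and squared to the box, so that it sits flat on the rim all round.

Things in the scene. Friction and masses are not known exactly. Their poses are not given: they have to be found in the camera images.
- kit_box: Open-topped plywood box standing on the table, fixed to it, 124 mm (its x) by 160 mm (its y, the long way) outside, 66 mm tall; walls and floor 6 mm thick, so 112 by 148 mm inside and 60 mm deep. Empty. Origin: centre of its underside, on the table; z up.
- big_lid: Plywood lid on the table (a bystander lid is 80 x 110 mm). Board 146 (x) x 180 mm (y), 8 thick, on two battens 8 deep that drop into the box with 13 mm play each way. On top, centred: bar handle 16 thick (x), 70 long (y), 34 tall. Origin: centre under the battens, z up; board 8 to 16, handle 16 to 50 mm above it. Closed: origin 58 mm above the box's origin, either way round. 0.14 to 0.28 kg.
- squat_jar: Squat round jar of amber glass with a white cap, closed, 50 mm in diameter and 46 mm tall, standing on the table; the other amber jar is as wide but 100 mm tall and would not fit under the lid. Origin: centre of its underside; z up, its yaw means nothing. Mass 0.08 to 0.17 kg.
Things that resemble listed ones, but are neither listed nor needed, are in the scene too. Leave any red or turquoise look-alike of the kit_box alone.

How it is judged:
By the outcome, as a careful person would: the job done as asked, in the order asked, and still so for the second after the job is handed in, with the robot touching nothing.
It also fails if it takes over 48 s, if anything falls off the work surface, if the arm or the gripper's body presses on something with over 40 N, if the wrist force passes 120 N, or if a joint passes its speed limit or range.

## Robot

A 6-joint arm with a two-finger parallel gripper is mounted at the origin on the work surface. World frame = base frame: x ahead of the robot, y to its left, z up, the work surface at z = 0. Lengths are in m, angles in rad, forces in N, time in s.
With the tool pointing down it reaches from about 0.3 to 0.775 m from the base axis. Payload 14.6 kg.
Tool frame: the origin (TCP) lies at the very end of the fingers, on their centre line; the grasp point (between the pads) lies ctrl.tcp_to_grasp behind it (ctrl.tcp_to_grasp is the distance from the TCP to the grasp point, in m); x points along the fingers, y is the direction in which the jaws open and shut, and the axes are right-handed (so a half turn about x gives the same grasp; the last joint's range is limited). The gripper opens to 94 mm and grips with 3 to 60 N. Pads are 16 mm wide; open, the fingers measure 119 mm over their backs; the gripper's body (75 mm by 177 mm) begins 78 mm behind the grasp point.
Start: joints at [1.132, 0.3, 1.521, -0, 1.321, -0.067], TCP at [0.2, 0.512, 0.168] pointing down, gripper open.
Joint ranges: [-3.03, 3.03], [-0.79, 2.21], [0.23, 2.52], [-1.04, 4.18], [0, 3.07], [-2.55, 2.55]. Speed limits (rad/s): [2.22, 2.22, 2.57, 3.14, 3.14, 3.14].

## Interface

Orientations are given as [roll, pitch, yaw] about the fixed x, y, z axes, in that order (R = Rz(yaw) Ry(pitch) Rx(roll)).
In Python, from station import ctrl gives the robot as it stands.
- The arm moves only by the tool play_rows, never from a script. Its argument "increments" is a list that holds one entry, the list of rows, each a list of 5 numbers: the closure in counts, from 0 (fully open) to 255 (shut), then the shift along the tool's x, y, z in cm, then the turn about the tool's x in degrees. A call has 1 to 12 rows; each row shifts and turns the commanded pose from where the row before left it, along the tool's axes as they then stand; what a row does not reach is not made up. A row lasts 1/12 s, in which the tool goes at most 41.7 mm and 7.16 degrees, less where a joint would pass 70% of its speed; a pose out of reach is approached as far as the arm can. A call is refused whole if a number of a shift passes 4.17 or a number of a turn 7.16, either way. A call with a gripper value outside its range is refused whole. The fingers move at their own pace and stop on an object; "newtons" is the grip in N (left out, the last holds). Time passes only in rows, so rows that do not move let the fingers close. It gives the time, the measured TCP pose, the force and the opening at its end, in the units of the state.
- ctrl.get_obs(): the state, without advancing time (a new reading comes with each control period).
- ctrl.camera(name): name is "scene" or "top" or "wrist"; returns the picture (384x512x3 uint8, red, green, blue); there is no depth.
- ctrl.calibration(name): a dict with "fx", "fy", "cx", "cy" (pixels), "rvec" (rotation vector, rad) and "tvec" (3), from world to camera coordinates, as OpenCV has them; the wrist camera has in their place "T_tool_cam" (4x4, takes a point from camera to tool coordinates, whose origin is the TCP and whose axes are the tool frame's). Camera axes: x right, y down, z forward; pixel columns grow to the right and rows downward; lengths in m; the calibration is good to about 2 mm. A picture is of the moment at which its call begins: read the wrist's pose just before it. calibration takes no time and is no camera call.
- ctrl.hand_in(): hands the job in, once; it reports no verdict.
The state is a dict: "time_s": time; "qpos": joint angles; "joint_vel": joint speeds; "tau": joint torques, N m; "ee_pos": TCP position; "eef_rot": TCP orientation; "force": force on the tool from outside, world axes, zero at the start; "moment": the same for the moment, N m; "grip_width": finger opening in m.
Only numpy, scipy, OpenCV 4.12 (cv2) and the standard library are available. Lean on these libraries where they do the work, as an engineer would, in place of code of your own. Each camera call takes 0.05 s, during which the arm holds its last target.

## Working session

There is one attempt and no reset: what is moved stays moved. The work goes in short steps, Python scripts to look and compute and a tool call to move; the robot and the scene stay as the last step left them, time stands still between calls to the robot, and variables do not carry over. Pictures are saved under pics/ and viewed, and the job is handed in when it is done.

Besides the shell and the picture viewer there is one more tool, called after "Request:" as name([rows], argument=value, ...), one row to a line, values as JSON. play_rows: Moves the arm, as the interface text tells. Its arguments: {"type":"object","properties":{"increments":{"type":"array"},"newtons":{"type":"number"}},"required":["increments"]}

```bash
mkdir -p pics; ls
python3 - <<'E'
from station import ctrl
import cv2
for n in ("scene","top","wrist"):
    if n=="wrist": print(ctrl.get_obs())
    im=ctrl.camera(n); cv2.imwrite(f"pics/{n}0.png",im[:,:,::-1]); print(n,ctrl.calibration(n))
print(ctrl.tcp_to_grasp)
E
```

```text
pics
scene {'fx': 448.6098528853308, 'fy': 448.6098528853308, 'cx': 262.49918876317906, 'cy': 195.327867113487, 'rvec': array([ 2.10711532,  1.31514142, -0.48525592]), 'tvec': array([-0.20385392, -0.30418048,  1.55698777])}
top {'fx': 366.9061853533766, 'fy': 366.9061853533766, 'cx': 264.4639160273764, 'cy': 196.4132258749476, 'rvec': array([ 2.16770773, -2.03702549,  0.23011481]), 'tvec': array([-0.03329874,  0.49394298,  0.80672957])}
{'time_s': 0.1, 'qpos': array([ 1.13238455e+00,  3.00422217e-01,  1.52151338e+00,  3.67437372e-06,
        1.32066962e+00, -6.65921636e-02]), 'joint_vel': array([-0.00030266, -0.00175663, -0.00173794,  0.00100171,  0.00066756,
       -0.00046402]), 'tau': array([-7.17922831e-06, -5.32649410e+01, -3.53282475e+01,  7.09069194e-02,
        2.34972319e-02, -1.27956328e-04]), 'ee_pos': array([0.19970663, 0.5121787 , 0.1670418 ]), 'eef_rot': array([-1.64090346,  1.56978377, -2.01272399]), 'force': array([-0.11741515,  1.00954722, -0.36265849]), 'moment': array([ 0.00784849,  0.00503615, -0.02915103]), 'grip_width': 0.09396716668902912}
wrist {'fx': 317.12744902609063, 'fy': 317.12744902609063, 'cx': 257.1742740985208, 'cy': 193.81883664788143, 'T_tool_cam': array([[ 4.54761282e-04, -2.38242787e-01,  9.71205523e-01,
        -2.17780684e-01],
       [ 9.99999767e-01,  6.02957299e-04, -3.20334823e-04,
        -1.69279532e-04],
       [-5.09277998e-04,  9.71205442e-01,  2.38243006e-01,
        -6.87235913e-02],
       [ 0.00000000e+00,  0.00000000e+00,  0.00000000e+00,
         1.00000000e+00]])}
0.0188
```

View pics/scene0.png

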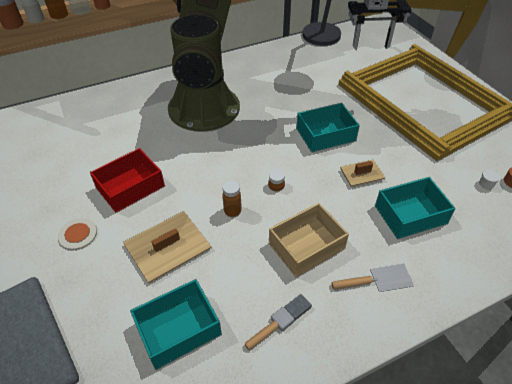

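View pics/top0.png

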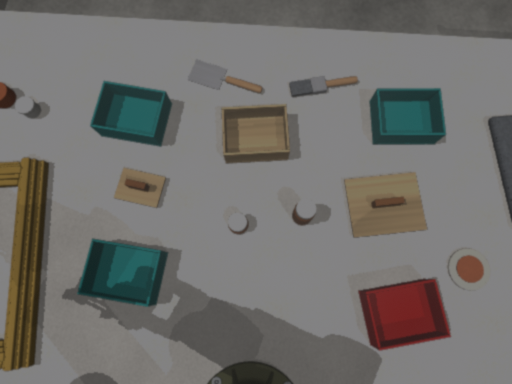

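View pics/wrist0.png

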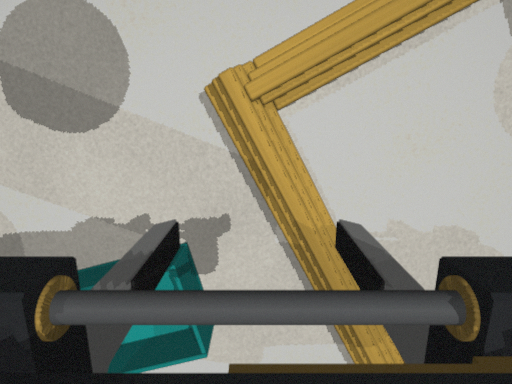

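The squat-jar candidates are the short amber one at scene (277,182) / top (238,222), the tall amber one at scene (232,200) / top (304,212), and the far white and brown ones at scene (489,180). For the lid there is the large board at top (386,204) and the small one at (140,187). The wooden box is at top (255,133). I'll enlarge these to confirm.

Run:
```python
import cv2,numpy as np
s=cv2.imread("pics/scene0.png");t=cv2.imread("pics/top0.png")
def c(im,x0,y0,w,h,k): return cv2.resize(im[y0:y0+h,x0:x0+w],None,fx=k,fy=k,interpolation=cv2.INTER_CUBIC)
cv2.imwrite("pics/c1.png",c(s,200,150,160,130,5))
cv2.imwrite("pics/c2.png",c(t,210,95,110,150,4))
cv2.imwrite("pics/c3.png",c(t,336,164,100,80,7))
```

```text
(no output)
```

View pics/c1.png

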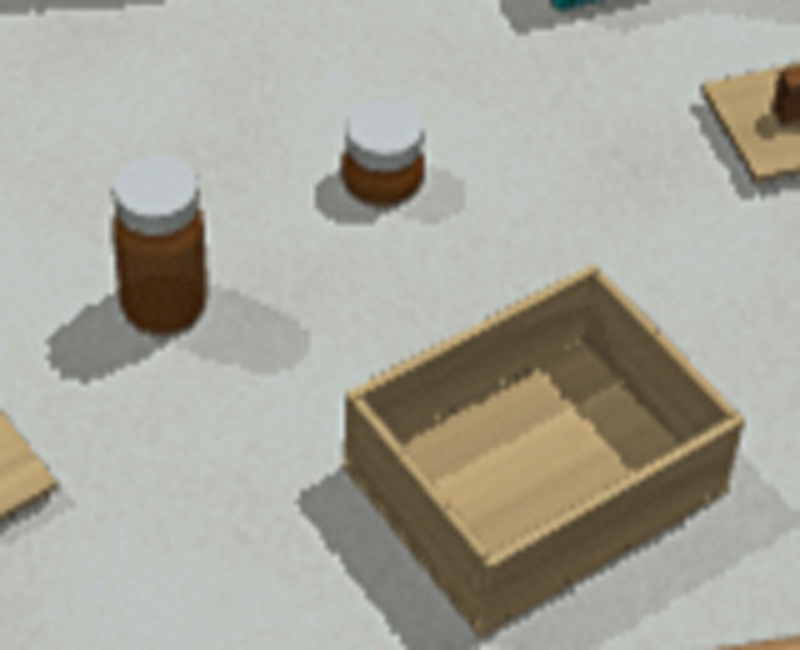

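View pics/c2.png

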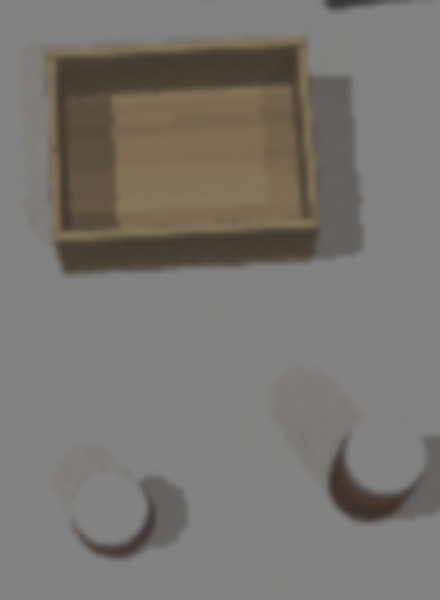

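View pics/c3.png

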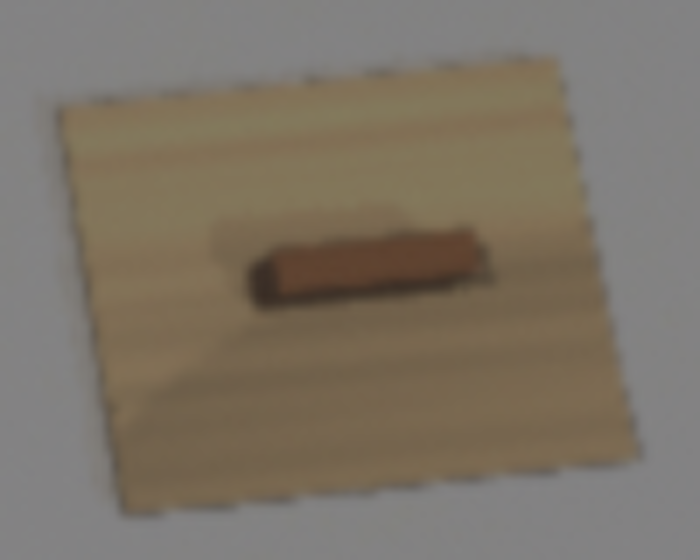

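The short amber jar with the white cap at top (238,222) is the squat jar, since its neighbour at (304,212) is clearly about twice as tall. The large board at top (386,204) is the big lid. Next crop is the lid in the scene view, then a pose fit.

Run:
```python
import cv2
s=cv2.imread("pics/scene0.png")
cv2.imwrite("pics/c4.png",cv2.resize(s[200:290,115:220],None,fx=6,fy=6,interpolation=cv2.INTER_CUBIC))
```

```text
(no output)
```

View pics/c4.png

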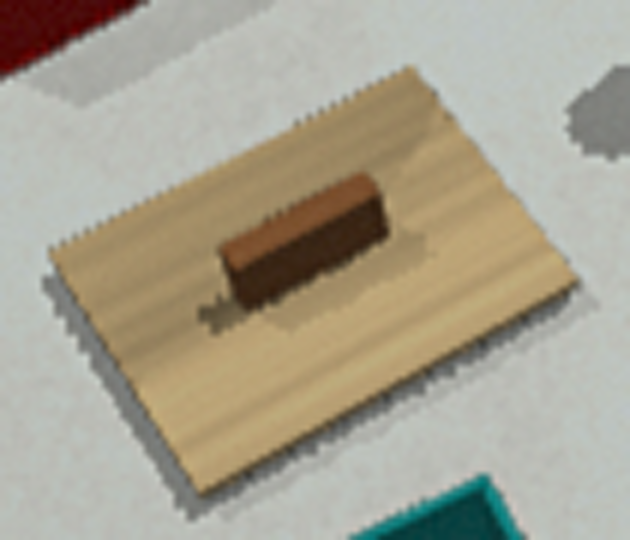

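```bash
cat > h.py <<'E'
from station import ctrl
import numpy as np, cv2
from scipy.optimize import least_squares
from scipy.spatial.transform import Rotation as R
C={n:ctrl.calibration(n) for n in("scene","top")}
def K(c): return np.array([[c["fx"],0,c["cx"]],[0,c["fy"],c["cy"]],[0,0,1]])
def proj(n,P):
    c=C[n]; return cv2.projectPoints(np.array(P,float).reshape(-1,3),c["rvec"],c["tvec"],K(c),None)[0].reshape(-1,2)
def back(n,uv,z):
    c=C[n];M=cv2.Rodrigues(c["rvec"])[0];o=-M.T@c["tvec"];out=[]
    for u,v in uv:
        d=M.T@np.array([(u-c["cx"])/c["fx"],(v-c["cy"])/c["fy"],1]);out.append((o+d*(z-o[2])/d[2])[:2])
    return np.array(out)
def px(p,k,o): return (np.array(p,float)+.5)/k-.5+np.array(o)
def fit(W,L):
    # W world xy of points, L local
    f=lambda q:(L@np.array([[np.cos(q[2]),np.sin(q[2])],[-np.sin(q[2]),np.cos(q[2])]])+q[:2]-W).ravel()
    r=least_squares(f,[*W.mean(0),0]);return r.x,np.abs(r.fun).max()
E
cat > a.py <<'E'
from h import *
def rect(a,b): return np.array([[a,b],[a,-b],[-a,-b],[-a,b]])/2   # TL,TR,BR,BL in top picture
bt=px([(48,52),(304,38),(318,228),(56,238)],4,(210,95))
bs=px([(743,420),(490,562),(347,396),(596,268)],5,(200,150))
lt=px([(60,108),(557,58),(640,458),(122,515)],7,(336,164))
ls=px([(580,284),(200,495),(50,250),(412,66)],6,(115,200))
for nm,L,z,T,S in(("box",rect(.124,.160),.066,bt,bs),("lid",rect(.146,.18),.016,lt,ls)):
    for n,u in(("top",T),("scene",S)):
        w=back(n,u,z);print(nm,n,fit(w,L));print(w.round(4).tolist())
print("jar",back("top",px([(111,509)],4,(210,95)),.046),back("scene",px([(385,130)],5,(200,150)),.046))
print("tall",back("top",px([(388,452)],4,(210,95)),.1),back("scene",px([(155,187)],5,(200,150)),.1))
# handle top in lid
print("h",back("top",px([(270,273),(482,253),],7,(336,164)),.05),back("scene",px([(230,252),(372,182)],6,(115,200)),.05))
E
python3 a.py
```

```text
box top (array([0.65770216, 0.03038956, 0.11639166]), np.float64(0.002490114554454026))
[[0.7084, 0.1158], [0.7277, -0.0402], [0.6054, -0.0546], [0.5893, 0.1006]]
box scene (array([0.66091456, 0.03033353, 0.12112653]), np.float64(0.003473772342682424))
[[0.711, 0.1157], [0.7287, -0.0392], [0.611, -0.056], [0.5931, 0.1008]]
lid top (array([ 0.50386078, -0.2974915 ,  0.16749543]), np.float64(0.000978455212264251))
[[0.5604, -0.1971], [0.5901, -0.374], [0.4479, -0.3985], [0.4171, -0.2203]]
lid scene (array([ 0.50642794, -0.29787498,  0.16206277]), np.float64(0.001232250780643207))
[[0.5648, -0.1981], [0.5935, -0.3741], [0.4483, -0.3973], [0.4191, -0.2221]]
jar [[0.4322438  0.05691762]] [[0.43791119 0.05605079]]
tall [[ 0.46542498 -0.09747865]] [[ 0.46718488 -0.0971063 ]]
h [[ 0.4974596  -0.26128424]
 [ 0.50883235 -0.33274493]] [[ 0.5091435  -0.32953483]
 [ 0.50035899 -0.26443469]]
```

```bash
cat >> h.py <<'E'
def tool():
    o=ctrl.get_obs(); return o,np.array(o["ee_pos"]),R.from_euler("xyz",o["eef_rot"]).as_matrix()
def yaw_y(M): return np.degrees(np.arctan2(M[1,1],M[0,1]))   # world heading of jaw axis
def togo(target,turn_deg=0,cmd=None):
    """tool-axis shift in cm to world target, BEFORE the turn"""
    o,p,M=tool(); return M.T@(np.array(target)-p)*100
def wback(uv,z):
    c=ctrl.calibration("wrist");o,p,M=tool();T=np.eye(4);T[:3,:3]=M;T[:3,3]=p;W=T@c["T_tool_cam"]
    out=[]
    for u,v in uv:
        d=W[:3,:3]@np.array([(u-c["cx"])/c["fx"],(v-c["cy"])/c["fy"],1]);q=W[:3,3];out.append((q+d*(z-q[2])/d[2])[:2])
    return np.array(out)
def wproj(P):
    c=ctrl.calibration("wrist");o,p,M=tool();T=np.eye(4);T[:3,:3]=M;T[:3,3]=p;W=np.linalg.inv(T@c["T_tool_cam"])
    Q=np.array(P).reshape(-1,3)@W[:3,:3].T+W[:3,3]; return Q[:,:2]/Q[:,2:]*[c["fx"],c["fy"]]+[c["cx"],c["cy"]]
E
python3 - <<'E'
from h import *
o,p,M=tool();print(M.round(3),yaw_y(M))
print(togo([.435,.0565,.168]))
E
```

```text
[[-0.     0.363  0.932]
 [-0.001  0.932 -0.363]
 [-1.    -0.001 -0.   ]] 68.69639554866838
[ -0.0605303  -33.90951409  38.47748584]
```

Request:
play_rows([
  [[0, 0, -1.6, 1.8, 0], [0, 0, -2.7, 3.05, 0], [0, 0, -2.7, 3.05, 0], [0, 0, -2.7, 3.05, 0], [0, 0, -2.7, 3.05, 0], [0, 0, -2.7, 3.05, 0], [0, 0, -2.7, 3.05, 0], [0, 0, -2.7, 3.05, 0], [0, 0, -2.7, 3.05, 0], [0, 0, -2.7, 3.05, 0], [0, 0, -2.7, 3.05, 0], [0, 0, -2.7, 3.05, 0]],
], newtons=20)

```text
time_s: 1.15
ee_pos: [0.4158, 0.0903, 0.1677]
eef_rot: [0.505, 1.57, 0.133]
force: [1.3, 1.1, 0.3]
grip_width: 0.094
```

Request:
play_rows([
  [[0, 0, -1.0, 1.1, 0], [0, 0, 0, 0, -5], [0, 0, 0, 0, -7], [0, 0, 0, 0, -7], [0, 0, 0, 0, -7], [0, 0, 0, 0, -2.1], [0, 0, 0, 0, 0], [0, 0, 0, 0, 0]],
])

```text
time_s: 1.82
ee_pos: [0.422, 0.0791, 0.1675]
eef_rot: [3.115, 1.571, -3.051]
force: [-0.0, -0.1, -0.6]
grip_width: 0.0936
```

Run:
```python
from h import *
o,p,M=tool();print(o["time_s"],p,yaw_y(M),togo([.435,.0565,.168]))
im=ctrl.camera("wrist")[:,:,::-1].copy();cv2.imwrite("pics/w1.png",im)
print(wproj([[.435,.0565,.046],[.435,.0565,0]]))
```

```text
1.8167 [0.42196916 0.07906274 0.16745292] 96.69431309585184 [-0.05497385 -2.39279399  1.03116794]
[[235.62677214 190.23008422]
 [238.06722311 181.80242533]]
```

View pics/w1.png

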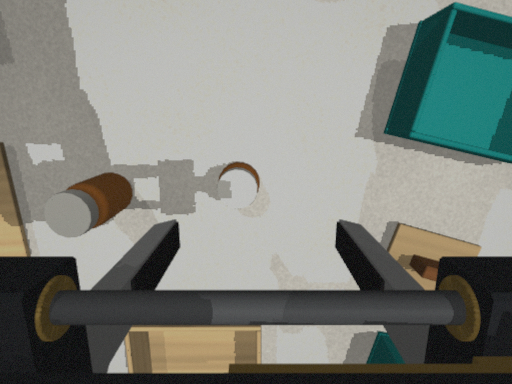

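The wrist view shows the squat jar's cap at (239,189), against (236,190) predicted, so the estimate holds. The tall jar is at (75,212). I'll refine once and descend.

Run:
```python
from h import *
im=cv2.imread("pics/w1.png");cv2.imwrite("pics/c5.png",cv2.resize(im[150:225,200:280],None,fx=8,fy=8,interpolation=cv2.INTER_CUBIC))
w=wback([(239,189)],.046);print(w)
```

```text
[[0.43318824 0.06003659]]
```

View pics/c5.png

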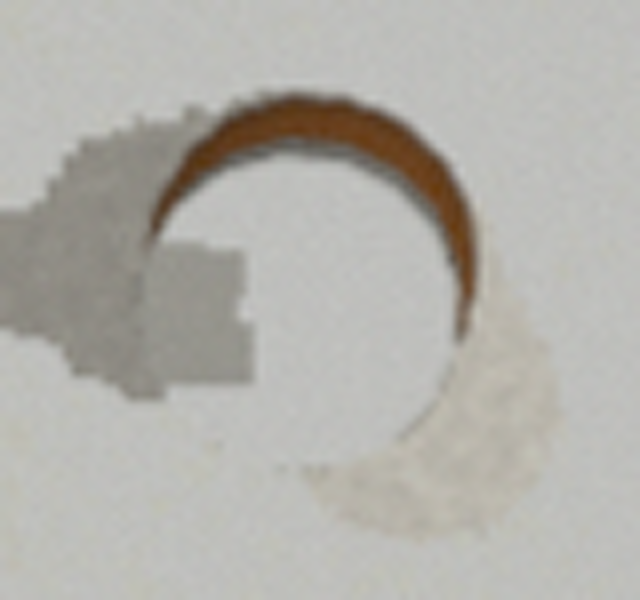

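Run:
```python
from h import *
print(togo([.434,.0585,.010]))
```

```text
[15.74864796 -2.18176888  0.9542826 ]
```

Request:
play_rows([
  [[0, 1.0, -1.1, 0.5, 0], [0, 2.0, -1.08, 0.45, 0], [0, 3.0, 0, 0, 0], [0, 3.0, 0, 0, 0], [0, 3.0, 0, 0, 0], [0, 2.2, 0, 0, 0], [0, 1.1, 0, 0, 0], [0, 0.45, 0, 0, 0], [0, 0, 0, 0, 0], [0, 0, 0, 0, 0], [0, 0, 0, 0, 0]],
])

```text
time_s: 2.78
ee_pos: [0.4347, 0.0586, 0.011]
eef_rot: [-0.075, 1.569, 0.043]
force: [-0.9, 0.1, 0.0]
grip_width: 0.0946
```

Request:
play_rows([
  [[255, 0, 0, 0, 0], [255, 0, 0, 0, 0], [255, 0, 0, 0, 0], [255, 0, 0, 0, 0], [255, 0, 0, 0, 0], [255, 0, 0, 0, 0], [255, 0, 0, 0, 0]],
], newtons=20)

```text
time_s: 3.37
ee_pos: [0.4341, 0.0585, 0.0101]
eef_rot: [-2.618, 1.571, -2.499]
force: [-0.0, -0.4, -0.0]
grip_width: 0.0509
```

Request:
play_rows([
  [[255, -1.0, 0, 0, 0], [255, -2.5, 0, 0, 0], [255, -3.5, 0, 0, 0], [255, -3.5, 0, 0, 0], [255, -2.5, 0, 0, 0], [255, -1.0, 0, 0, 0], [255, 0, 0, 0, 0]],
])

```text
time_s: 3.95
ee_pos: [0.435, 0.0586, 0.1524]
eef_rot: [-0.07, 1.567, 0.048]
force: [-0.7, 0.0, -0.3]
grip_width: 0.0041
```

Run:
```python
from h import *
o,p,M=tool();print(o["time_s"],p,o["grip_width"],o["force"],yaw_y(M),togo([.659,.0305,.15]))
im=ctrl.camera("wrist")[:,:,::-1].copy();cv2.imwrite("pics/w2.png",im)
```

```text
3.95 [0.43502489 0.05859794 0.15241971] 0.004058900719759477 [-0.68728435  0.04276398 -0.29730263] 96.79798809405116 [ 0.33542019 -5.44114199 21.90624268]
```

View pics/w2.png

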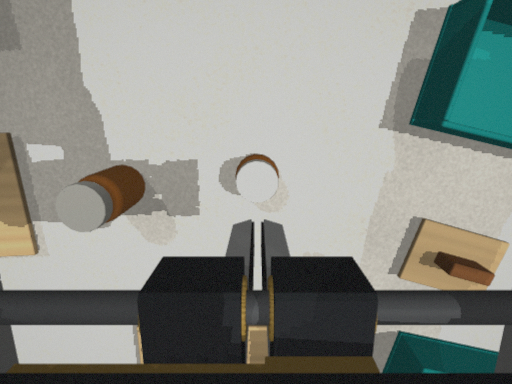

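The fingers came up empty: the jar is still standing upright on the table with its cap at (257,182). I'll measure where it is now.

Run:
```python
from h import *
im=cv2.imread("pics/w2.png");cv2.imwrite("pics/c6.png",cv2.resize(im[140:215,215:295],None,fx=8,fy=8,interpolation=cv2.INTER_CUBIC))
print(wback([(257.5,181.5)],.046),wproj([[.435,.058,.046]]))
cv2.imwrite("pics/s2.png",ctrl.camera("scene")[130:230,200:320,::-1].repeat(5,0).repeat(5,1))
```

```text
[[0.43135362 0.0582931 ]] [[256.80160652 184.88366816]]
```

View pics/c6.png

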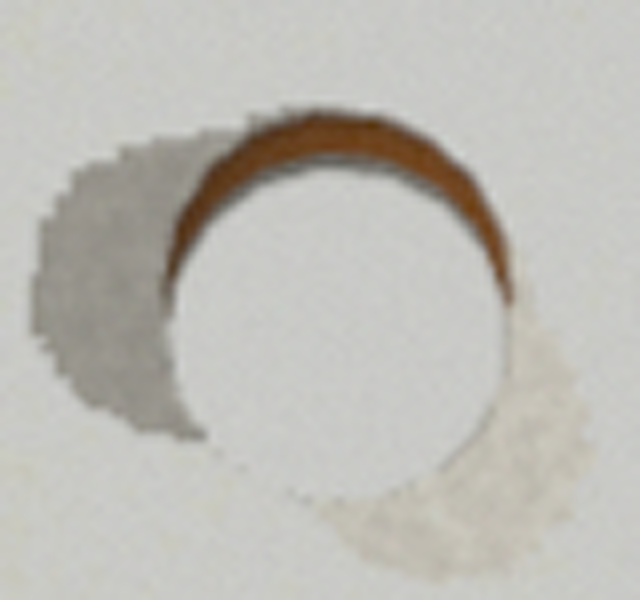

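View pics/s2.png

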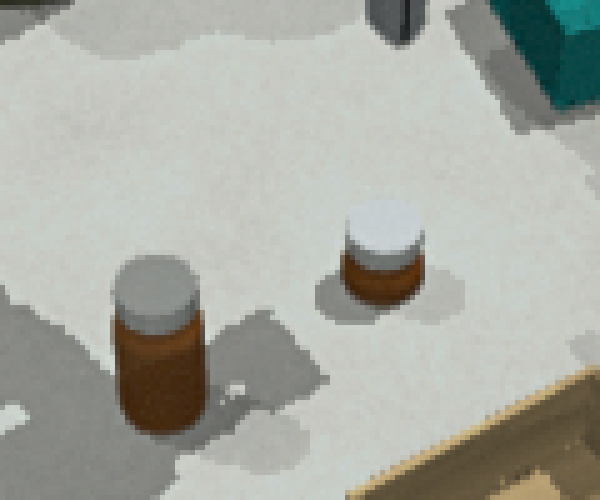

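The jar hardly moved, now at about (0.431, 0.058). Most likely the fingers had only just reached it, still building force, when I lifted. I'll retry centred, with a longer close and more force, and test with a small lift.

Request:
play_rows([
  [[0, 0, 0, -0.25, 0], [0, 0, 0, 0, 0], [0, 0, 0, 0, 0], [0, 0, 0, 0, 0], [0, 0, 0, 0, 0], [0, 0, 0, 0, 0], [0, 0, 0, 0, 0], [0, 0, 0, 0, 0]],
])

```text
time_s: 4.72
ee_pos: [0.4316, 0.0583, 0.15]
eef_rot: [2.751, 1.571, 2.87]
force: [-0.1, 0.4, -0.3]
grip_width: 0.0502
```

Request:
play_rows([
  [[0, 0, 0, 0, 0], [0, 0, 0, 0, 0], [0, 0, 0, 0, 0], [0, 0, 0, 0, 0]],
])

```text
time_s: 5.05
ee_pos: [0.4316, 0.0582, 0.1501]
eef_rot: [0.806, 1.571, 0.924]
force: [-0.9, -0.7, -0.1]
grip_width: 0.0769
```

Run:
```python
from h import *
o,p,M=tool();print(o["time_s"],p,o["grip_width"],togo([.4325,.058,.010]))
```

```text
5.05 [0.43159677 0.05824919 0.15006383] 0.07688459004677056 [14.00638362 -0.03565659  0.08652494]
```

Request:
play_rows([
  [[0, 1.0, 0, 0, 0], [0, 2.0, 0, 0, 0], [0, 2.5, 0, 0, 0], [0, 2.7, 0, 0, 0], [0, 2.5, 0, 0, 0], [0, 1.8, 0, 0, 0], [0, 1.0, 0, 0, 0], [0, 0.5, 0, 0, 0], [0, 0, 0, 0, 0], [0, 0, 0, 0, 0]],
])

```text
time_s: 5.88
ee_pos: [0.432, 0.0583, 0.0106]
eef_rot: [-0.04, 1.57, 0.078]
force: [-0.1, 0.6, 1.6]
grip_width: 0.094
```

Request:
play_rows([
  [[255, 0, 0, 0, 0], [255, 0, 0, 0, 0], [255, 0, 0, 0, 0], [255, 0, 0, 0, 0], [255, 0, 0, 0, 0], [255, 0, 0, 0, 0], [255, 0, 0, 0, 0], [255, 0, 0, 0, 0], [255, 0, 0, 0, 0], [255, 0, 0, 0, 0], [255, 0, 0, 0, 0]],
], newtons=35)

```text
time_s: 6.8
ee_pos: [0.4316, 0.0582, 0.01]
eef_rot: [-3.094, 1.571, -2.976]
force: [-0.2, -0.7, 0.2]
grip_width: 0.0239
```

Request:
play_rows([
  [[255, -0.4, 0, 0, 0], [255, -0.8, 0, 0, 0], [255, -0.8, 0, 0, 0], [255, 0, 0, 0, 0]],
])

```text
time_s: 7.13
ee_pos: [0.4326, 0.0583, 0.0319]
eef_rot: [-0.071, 1.568, 0.048]
force: [-0.2, 0.6, 1.0]
grip_width: 0.0009
```

Run:
```python
from h import *
cv2.imwrite("pics/w3.png",ctrl.camera("wrist")[:,:,::-1])
cv2.imwrite("pics/s3.png",ctrl.camera("scene")[110:230,190:340,::-1].repeat(5,0).repeat(5,1))
```

```text
(no output)
```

View pics/w3.png

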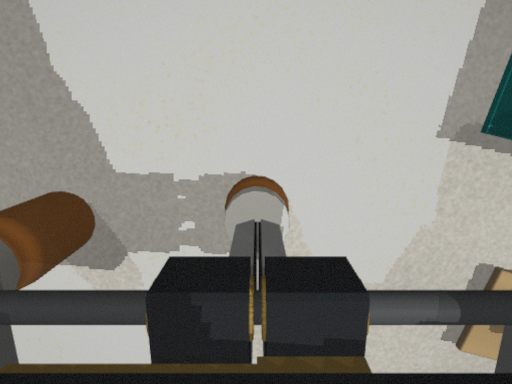

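View pics/s3.png

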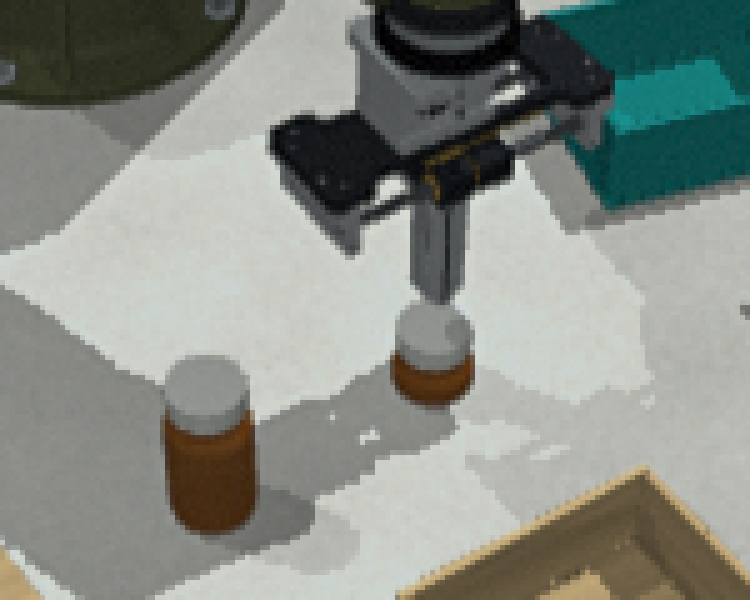

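Run:
```python
from h import *
o,p,M=tool();print(o["time_s"],p,o["qpos"],o["force"],o["grip_width"])
for dz in(0,.02,.04,.06):print(dz,proj("scene",[p+[0,0,dz]]),proj("top",[p+[0,0,dz]]),proj("scene",[p+[dz,0,0]]))
im=ctrl.camera("top")[:,:,::-1];cv2.imwrite("pics/t3.png",cv2.resize(im[160:290,170:330],None,fx=5,fy=5,interpolation=cv2.INTER_CUBIC))
```

```text
7.2333 [0.4319172  0.05825913 0.03057023] [ 5.00053786e-02  2.26656170e-01  1.97045643e+00 -1.15296796e-05
  9.43261388e-01 -1.63943101e+00] [1.11786705 0.52525135 0.51937595] 0.0003920473983834613
0 [[276.15686769 177.70140572]] [[237.24369025 222.95854985]] [[276.15686769 177.70140572]]
0.02 [[276.37040694 172.88433591]] [[236.65417027 221.6807389 ]] [[279.36636635 182.26666345]]
0.04 [[276.58901801 167.95285468]] [[236.03702855 220.34305662]] [[282.63518249 186.91629562]]
0.06 [[276.81288377 162.90283693]] [[235.39027722 218.94119417]] [[285.96497591 191.65266313]]
```

View pics/t3.png

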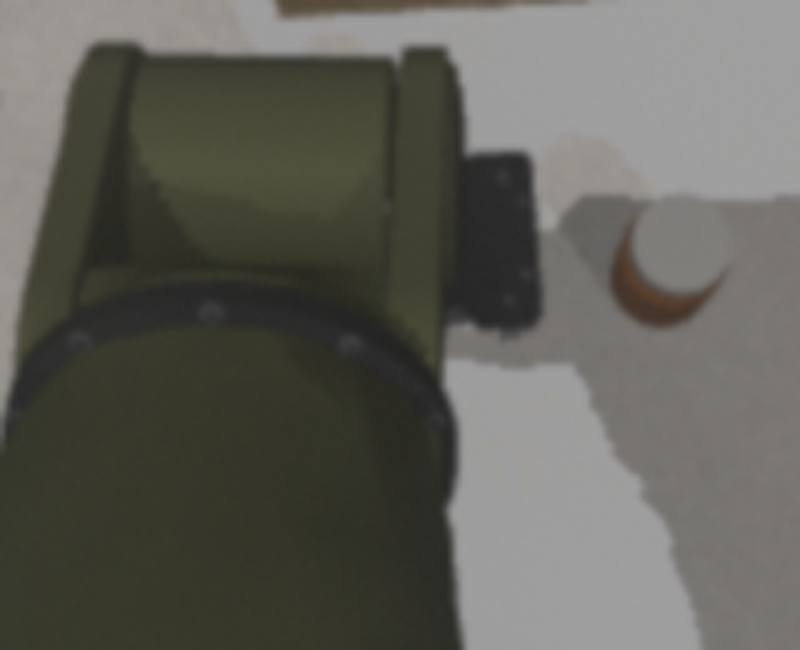

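Something is off in height: reported TCP z is 0.03, but the pictures show the tips level with the top of the cap. I'll check this quantitatively against known points in the wrist view.

Run:
```python
from h import *
c=ctrl.calibration("wrist")
yaw=np.radians(96.694)
def wp(P,p,yaw):
    M=np.array([[0,np.cos(yaw),np.sin(yaw)],[0,np.sin(yaw),-np.cos(yaw)],[-1,0,0]])
    T=np.eye(4);T[:3,:3]=M;T[:3,3]=p;W=np.linalg.inv(T@c["T_tool_cam"])
    Q=np.array(P)@W[:3,:3].T+W[:3,3];return Q[:,:2]/Q[:,2:]*[c["fx"],c["fy"]]+[c["cx"],c["cy"]]
P=[[.434,.0575,.046],[.466,-.097,.1]]
for dz in(0,.02,.04): print(dz,wp(P,[.42197,.07906,.16745+dz],yaw).round(1).tolist(), wp(P,[.4350,.0586,.1524+dz],np.radians(96.8)).round(1).tolist())
# tips in tool coords
Tc=np.linalg.inv(c["T_tool_cam"])
for d in(0,.02,.04):
  for z in(-.008,0,.008):
    q=Tc@[-d,.047,z,1];print(d,z,(q[:2]/q[2]*c["fx"]+[c["cx"],c["cy"]]).round(1))
w=cv2.imread("pics/w1.png");cv2.imwrite("pics/c7.png",cv2.resize(w[190:290,290:450],None,fx=5,fy=5,interpolation=cv2.INTER_CUBIC))
```

```text
0 [[236.6, 189.5], [66.5, 216.5]] [[256.5, 182.9], [79.4, 210.1]]
0.02 [[237.7, 185.6], [78.1, 210.4]] [[256.5, 179.2], [90.9, 204.0]]
0.04 [[238.7, 182.1], [88.4, 205.0]] [[256.6, 175.8], [100.9, 198.7]]
0 -0.008 [323.5 204. ]
0 0 [323.  214.7]
0 0.008 [322.4 225.3]
0.02 -0.008 [329.8 212.3]
0.02 0 [329.1 223.9]
0.02 0.008 [328.4 235.4]
0.04 -0.008 [337.3 222.3]
0.04 0 [336.5 235. ]
0.04 0.008 [335.7 247.5]
```

View pics/c7.png

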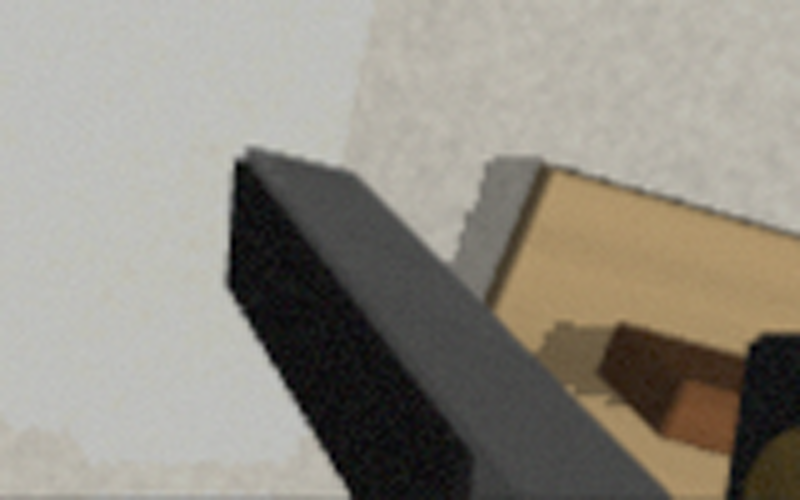

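The fingertip corners at (338,221) and (336,247) fit tips about 39 mm short of the reported TCP, and the scene view agrees (tips at z ≈ 0.068 for a TCP of 0.031). The camera and world positions are consistent otherwise. So the real tips sit 39 mm above the reported TCP, and I closed above the jar both times. From here I use that offset: reported z = tip z − 0.039. I'll descend watching the force.

Request:
play_rows([
  [[0, 0, 0, 0, 0], [0, 0, 0, 0, 0], [0, 0, 0, 0, 0], [0, 0, 0, 0, 0], [0, 0, 0, 0, 0], [0, 0, 0, 0, 0], [0, 0, 0, 0, 0], [0, 0, 0, 0, 0], [0, 0, 0, 0, 0], [0, 0, 0, 0, 0], [0, 0, 0, 0, 0]],
])

```text
time_s: 8.2
ee_pos: [0.4316, 0.0582, 0.03]
eef_rot: [2.763, 1.571, 2.881]
force: [0.3, -0.1, 1.4]
grip_width: 0.0702
```

Request:
play_rows([
  [[0, 0, 0, 0, 0], [0, 0.6, 0, 0, 0], [0, 0.9, 0, 0, 0], [0, 1.0, 0, 0, 0], [0, 0.9, 0, 0, 0], [0, 0.6, 0, 0, 0], [0, 0, 0, 0, 0]],
])

```text
time_s: 8.78
ee_pos: [0.4306, 0.0582, -0.0116]
eef_rot: [3.082, 1.568, -3.083]
force: [-0.8, -0.5, -0.2]
grip_width: 0.0938
```

Request:
play_rows([
  [[0, 0.4, 0, 0.1, 0], [0, 0.5, 0, 0, 0], [0, 0.5, 0, 0, 0], [0, 0, 0, 0, 0], [0, 0, 0, 0, 0]],
])

```text
time_s: 9.2
ee_pos: [0.4325, 0.0583, -0.0241]
eef_rot: [3.093, 1.57, -3.072]
force: [-0.5, -0.3, -0.1]
grip_width: 0.094
```

Request:
play_rows([
  [[255, 0, 0, 0, 0], [255, 0, 0, 0, 0], [255, 0, 0, 0, 0], [255, 0, 0, 0, 0], [255, 0, 0, 0, 0], [255, 0, 0, 0, 0], [255, 0, 0, 0, 0], [255, 0, 0, 0, 0], [255, 0, 0, 0, 0], [255, 0, 0, 0, 0]],
], newtons=30)

```text
time_s: 10.03
ee_pos: [0.4326, 0.0584, -0.024]
eef_rot: [-2.953, 1.571, -2.834]
force: [0.2, -0.5, -2.3]
grip_width: 0.0471
```

Request:
play_rows([
  [[255, -0.3, 0, 0, 0], [255, -0.5, 0, 0, 0], [255, -0.2, 0, 0, 0], [255, 0, 0, 0, 0]],
])

```text
time_s: 10.37
ee_pos: [0.4329, 0.0584, -0.0133]
eef_rot: [-0.071, 1.57, 0.047]
force: [0.2, -0.0, -2.4]
grip_width: 0.047
```

Request:
play_rows([
  [[255, -1.0, 0, 0, 0], [255, -2.0, 0, 0, 0], [255, -2.5, 0, 0, 0], [255, -2.5, 0, 0, 0], [255, -1.8, 0, 0, 0], [255, -0.6, 0, 0, 0], [255, 0, 0, 0, 0]],
])

```text
time_s: 10.95
ee_pos: [0.4333, 0.0584, 0.0915]
eef_rot: [-0.069, 1.568, 0.049]
force: [-0.6, 0.2, -1.7]
grip_width: 0.047
```

Run:
```python
from h import *
o,p,M=tool();print(o["time_s"],p,o["grip_width"],o["force"],yaw_y(M),togo([.659,.0305,.09]))
cv2.imwrite("pics/s4.png",ctrl.camera("scene")[:,:,::-1][90:250,180:380].repeat(4,0).repeat(4,1))
```

```text
10.95 [0.43327405 0.05840455 0.09147144] 0.04700865907427842 [-0.55023729  0.24101758 -1.70410367] 96.79693404891393 [ 0.209628   -5.4422999  22.08320067]
```

View pics/s4.png

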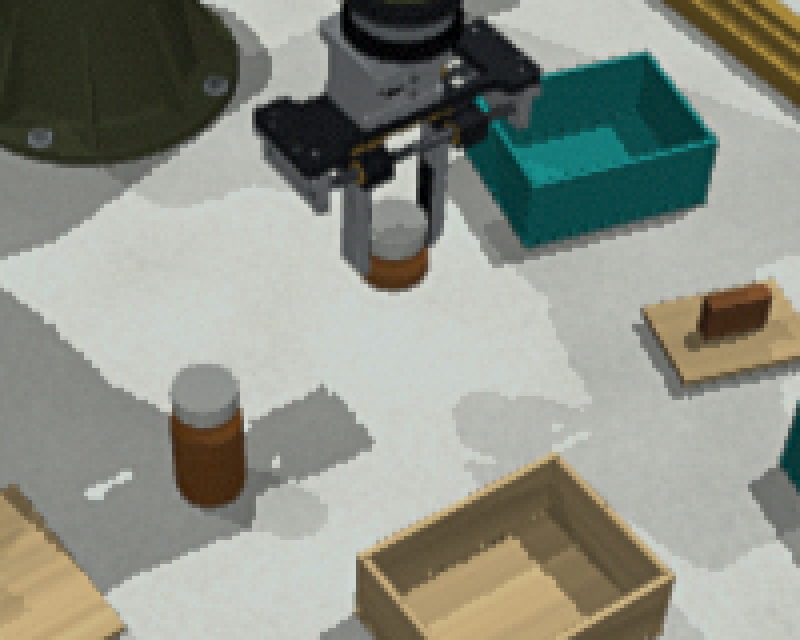

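The jar is held upright between the fingers. Now over to the box.

Request:
play_rows([
  [[255, 0, -0.2, 0.8, 0], [255, 0, -0.45, 1.8, 0], [255, 0, -0.7, 2.8, 0], [255, 0, -0.8, 3.2, 0], [255, 0, -0.8, 3.3, 0], [255, 0, -0.8, 3.3, 0], [255, 0, -0.7, 2.9, 0], [255, 0, -0.5, 2.1, 0], [255, 0, -0.35, 1.4, 0], [255, 0, -0.14, 0.5, 0], [255, 0, 0, 0, 0], [255, 0, 0, 0, 0]],
])

```text
time_s: 12.0
ee_pos: [0.6577, 0.0305, 0.0888]
eef_rot: [2.999, 1.569, 3.117]
force: [0.5, -0.3, -2.2]
grip_width: 0.0473
```

Run:
```python
from h import *
o,p,M=tool();print(o["time_s"],p,o["grip_width"],o["force"],yaw_y(M),togo([.659,.0305,-.016]))
a=ctrl.camera("scene")[:,:,::-1][150:290,210:390];cv2.imwrite("pics/s5.png",cv2.resize(a,None,fx=4,fy=4))
cv2.imwrite("pics/w5.png",ctrl.camera("wrist")[:,:,::-1])
yaw=.1188;c,s=np.cos(yaw),np.sin(yaw)
print(wproj([[.659+c*a-s*b,.0305+s*a+c*b,.066] for a,b in((-.062,.08),(-.062,-.08),(.062,-.08),(.062,.08))]))
```

```text
12.0 [0.65771643 0.03050832 0.08876454] 0.0473424723285592 [ 0.54963405 -0.31745728 -2.16530018] 96.79426603495227 [10.4761819  -0.01894322  0.14773946]
[[364.4089571  127.31126047]
 [149.94076441 127.19751759]
 [161.73375321 278.17767264]
 [352.4623208  278.23925039]]
```

View pics/s5.png

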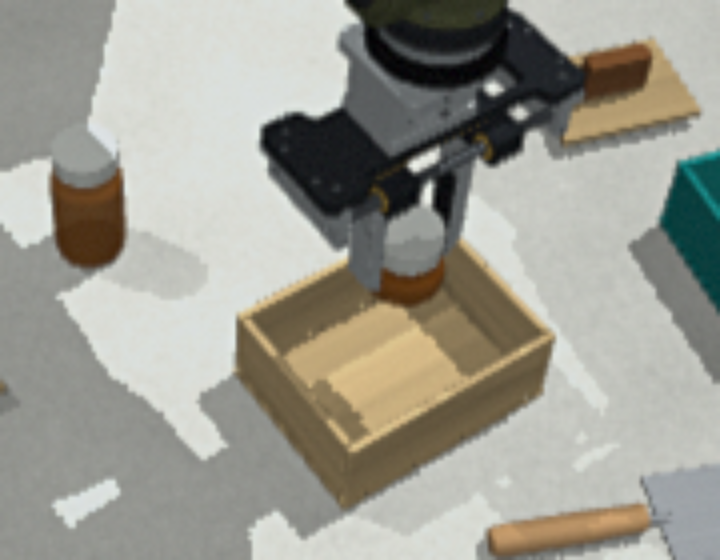

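View pics/w5.png

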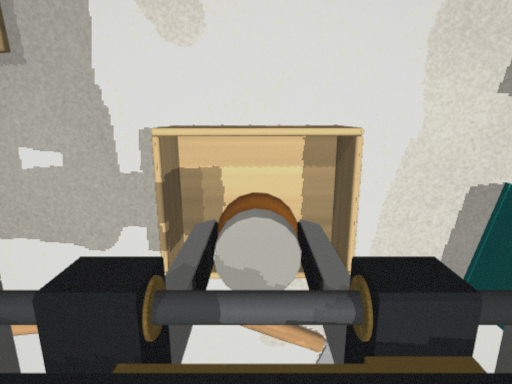

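The box lines up: near-wall corners at (153,128) and (361,128), against (150,127) and (364,127) predicted. The jar is centred over it, so I'll lower it, slowly at the end.

Request:
play_rows([
  [[255, 0.5, 0, 0.1, 0], [255, 1.0, 0, 0, 0], [255, 1.5, 0, 0, 0], [255, 1.8, 0, 0, 0], [255, 1.8, 0, 0, 0], [255, 1.5, 0, 0, 0], [255, 1.0, 0, 0, 0], [255, 0.5, 0, 0, 0], [255, 0.2, 0, 0, 0], [255, 0, 0, 0, 0]],
])

```text
time_s: 12.93
ee_pos: [0.6595, 0.0307, -0.0079]
eef_rot: [-0.098, 1.571, 0.021]
force: [-0.2, 0.3, -1.2]
grip_width: 0.047
```

Request:
play_rows([
  [[255, 0.2, 0, 0, 0], [255, 0.2, 0, 0, 0], [255, 0.1, 0, 0, 0], [255, 0, 0, 0, 0]],
])

```text
time_s: 13.27
ee_pos: [0.6595, 0.0306, -0.0129]
eef_rot: [-0.309, 1.571, -0.19]
force: [-0.1, -0.2, -1.6]
grip_width: 0.0475
```

Request:
play_rows([
  [[255, 0.1, 0, 0, 0], [255, 0.1, 0, 0, 0], [255, 0.1, 0, 0, 0], [255, 0, 0, 0, 0]],
])

```text
time_s: 13.6
ee_pos: [0.6594, 0.0306, -0.0162]
eef_rot: [3.077, 1.571, -3.087]
force: [0.7, 0.0, -1.3]
grip_width: 0.0471
```

Request:
play_rows([
  [[255, 0.1, 0, 0, 0], [255, 0.1, 0, 0, 0], [255, 0, 0, 0, 0]],
])

```text
time_s: 13.85
ee_pos: [0.6596, 0.0306, -0.0179]
eef_rot: [-0.168, 1.571, -0.049]
force: [0.3, 0.5, -0.2]
grip_width: 0.0473
```

Request:
play_rows([
  [[255, 0.07, 0, 0, 0], [255, 0, 0, 0, 0]],
])

```text
time_s: 14.02
ee_pos: [0.6596, 0.0306, -0.018]
eef_rot: [-0.195, 1.57, -0.076]
force: [-3.1, 0.2, 5.7]
grip_width: 0.0475
```

Contact felt (+5.7 N). I'll open part way, then lift.

Request:
play_rows([
  [[60, 0, 0, 0, 0], [60, 0, 0, 0, 0], [60, 0, 0, 0, 0], [60, 0, 0, 0, 0], [60, 0, 0, 0, 0], [60, 0, 0, 0, 0]],
])

```text
time_s: 14.52
ee_pos: [0.6594, 0.0306, -0.0188]
eef_rot: [3.106, 1.571, -3.059]
force: [0.1, 0.3, -0.3]
grip_width: 0.0719
```

Request:
play_rows([
  [[60, -0.5, 0, 0, 0], [60, -1.5, 0, 0, 0], [60, -2.5, 0, 0, 0], [60, -3.0, 0, 0, 0], [60, -3.0, 0, 0, 0], [60, -2.5, 0, 0, 0], [60, -1.5, 0, 0, 0], [60, -0.5, 0, 0, 0], [60, 0, 0, 0, 0]],
])

```text
time_s: 15.27
ee_pos: [0.6599, 0.0306, 0.1327]
eef_rot: [-0.141, 1.569, -0.022]
force: [-0.5, -0.1, -1.1]
grip_width: 0.0721
```

Run:
```python
from h import *
o,p,M=tool();print(o["time_s"],p,o["grip_width"],yaw_y(M))
cv2.imwrite("pics/w6.png",ctrl.camera("wrist")[:,:,::-1])
print(wback([(257,193)],.016))
print(togo([.505,-.2977,.08]))
```

```text
15.2667 [0.65992021 0.03063051 0.13267026] 0.07211790163511905 96.79889893475983
[[0.67120635 0.03161396]]
[  5.10653989 -30.77602227 -19.21620896]
```

View pics/w6.png

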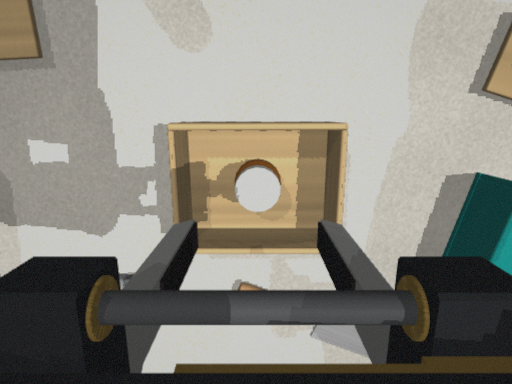

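The jar stands upright in the box, cap at (258,188). Now over to the lid.

Request:
play_rows([
  [[60, 0, -1.5, -0.9, 0], [60, 0, -3.0, -1.9, 0], [60, 0, -3.3, -2.05, 0], [60, 0, -3.3, -2.05, 0], [60, 0, -3.3, -2.05, 0], [60, 0, -3.3, -2.05, 0], [60, 0, -3.3, -2.05, 0], [60, 0, -3.3, -2.05, 0], [60, 0, -3.0, -1.9, 0], [60, 0, -2.3, -1.4, 0], [60, 0, -1.2, -0.8, 0], [60, 0, 0, 0, 4]],
])

```text
time_s: 16.32
ee_pos: [0.5036, -0.2999, 0.1299]
eef_rot: [2.625, 1.569, 2.673]
force: [0.4, -0.4, -0.0]
grip_width: 0.0716
```

Request:
play_rows([
  [[60, 0, 0, 0, 7], [60, 0, 0, 0, 7], [60, 0, 0, 0, 7], [60, 0, 0, 0, 7], [60, 0, 0, 0, 7], [60, 0, 0, 0, 7], [60, 0, 0, 0, 7], [60, 0, 0, 0, 7], [60, 0, 0, 0, 7], [60, 0, 0, 0, 7], [60, 0, 0, 0, 7], [60, 0, 0, 0, 6.4]],
])

```text
time_s: 17.32
ee_pos: [0.5052, -0.297, 0.1301]
eef_rot: [-2.395, 1.569, 2.476]
force: [-0.5, 0.4, -0.3]
grip_width: 0.072
```

Request:
play_rows([
  [[60, 0, 0, 0, 0], [60, 0, 0, 0, 0]],
])

```text
time_s: 17.48
ee_pos: [0.5053, -0.2973, 0.1305]
eef_rot: [-2.366, 1.569, 2.515]
force: [-0.1, -0.3, 0.3]
grip_width: 0.072
```

Run:
```python
from h import *
o,p,M=tool();print(o["time_s"],p,o["grip_width"],yaw_y(M),o["qpos"])
cv2.imwrite("pics/w7.png",ctrl.camera("wrist")[:,:,::-1])
print(togo([.505,-.2977,.13]))
q=.165;c,s=np.cos(q),np.sin(q)
print(wproj([[.505+c*a-s*b,-.2977+s*a+c*b,.016] for a,b in((.073,.09),(.073,-.09),(-.073,-.09),(-.073,.09))]))
print(wproj([[.505+c*a-s*b,-.2977+s*a+c*b,.05] for a,b in((0.008,.035),(0.008,-.035),(-.008,-.035),(-.008,.035))]))
```

```text
17.4833 [ 0.50525078 -0.29727244  0.13046573] 0.0719689713004042 9.633477895094122 [-5.94319877e-01  4.12067172e-01  1.45770220e+00  4.69308743e-05
  1.27319893e+00 -7.62469104e-01]
[ 0.06569336 -0.03071201  0.02328928]
[[330.27960934  94.52859106]
 [320.93772211 260.03096186]
 [192.60711602 259.43056544]
 [184.61675633  93.93182029]]
[[265.64669825 153.09415896]
 [264.9112272  223.77136223]
 [248.78550234 223.6979576 ]
 [248.61742909 153.02087084]]
```

View pics/w7.png

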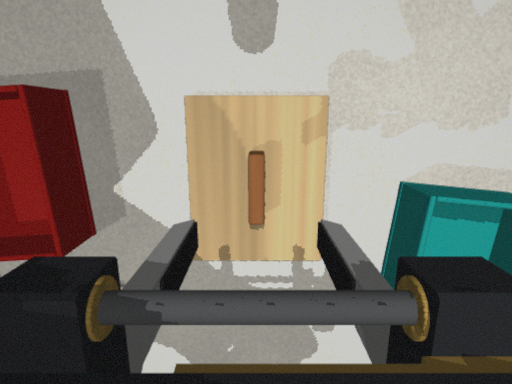

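The wrist view matches the prediction: handle at u 249–265, v 153–224, with the board square to the jaws. I'll descend onto the handle.

Request:
play_rows([
  [[60, 1.0, 0, 0, 0], [60, 2.0, 0, 0, 0], [60, 2.5, 0, 0, 0], [60, 2.7, 0, 0, 0], [60, 2.5, 0, 0, 0], [60, 1.8, 0, 0, 0], [60, 1.0, 0, 0, 0], [60, 0.5, 0, 0, 0], [60, 0, 0, 0, 0], [60, 0, 0, 0, 0]],
])

```text
time_s: 18.37
ee_pos: [0.5057, -0.2982, -0.008]
eef_rot: [0.804, 1.57, -0.603]
force: [-0.1, -0.3, 0.3]
grip_width: 0.0717
```

Request:
play_rows([
  [[60, 0.3, 0, 0, 0], [60, 0.3, 0, 0, 0], [60, 0, 0, 0, 0]],
])

```text
time_s: 18.62
ee_pos: [0.5053, -0.2979, -0.0146]
eef_rot: [0.749, 1.57, -0.657]
force: [-0.3, -0.4, -0.9]
grip_width: 0.0722
```

Request:
play_rows([
  [[255, 0, 0, 0, 0], [255, 0, 0, 0, 0], [255, 0, 0, 0, 0], [255, 0, 0, 0, 0], [255, 0, 0, 0, 0], [255, 0, 0, 0, 0], [255, 0, 0, 0, 0], [255, 0, 0, 0, 0], [255, 0, 0, 0, 0], [255, 0, 0, 0, 0], [255, 0, 0, 0, 0], [255, 0, 0, 0, 0]],
], newtons=50)

```text
time_s: 19.62
ee_pos: [0.5052, -0.298, -0.0147]
eef_rot: [-1.805, 1.571, 3.071]
force: [-1.3, -0.2, 0.3]
grip_width: 0.0157
```

Request:
play_rows([
  [[255, -0.3, 0, 0, 0], [255, -0.8, 0, 0, 0], [255, -1.5, 0, 0, 0], [255, -0.6, 0, 0, 0], [255, 0, 0, 0, 0]],
])

```text
time_s: 20.03
ee_pos: [0.5062, -0.2985, 0.0193]
eef_rot: [0.814, 1.568, -0.593]
force: [0.6, 0.5, -1.8]
grip_width: 0.0156
```

Request:
play_rows([
  [[255, -1.0, 0, 0, 0], [255, -2.0, 0, 0, 0], [255, -2.5, 0, 0, 0], [255, -2.5, 0, 0, 0], [255, -2.0, 0, 0, 0], [255, -1.0, 0, 0, 0], [255, 0, 0, 0, 0]],
])

```text
time_s: 20.62
ee_pos: [0.5059, -0.2984, 0.1294]
eef_rot: [0.805, 1.568, -0.602]
force: [0.4, 0.6, -2.6]
grip_width: 0.0157
```

Run:
```python
from h import *
o,p,M=tool();print(o["time_s"],p,o["grip_width"],o["force"],yaw_y(M))
cv2.imwrite("pics/s8.png",cv2.resize(ctrl.camera("scene")[:,:,::-1][130:290,90:290],None,fx=4,fy=4))
w=cv2.imread("pics/w6.png");cv2.imwrite("pics/c8.png",cv2.resize(w[110:265,155:355],None,fx=4,fy=4,interpolation=cv2.INTER_CUBIC))
```

```text
20.6167 [ 0.50594981 -0.29840586  0.12944405] 0.01565978538085827 [ 0.440496    0.63581474 -2.57863877] 9.398329681510834
```

View pics/s8.png

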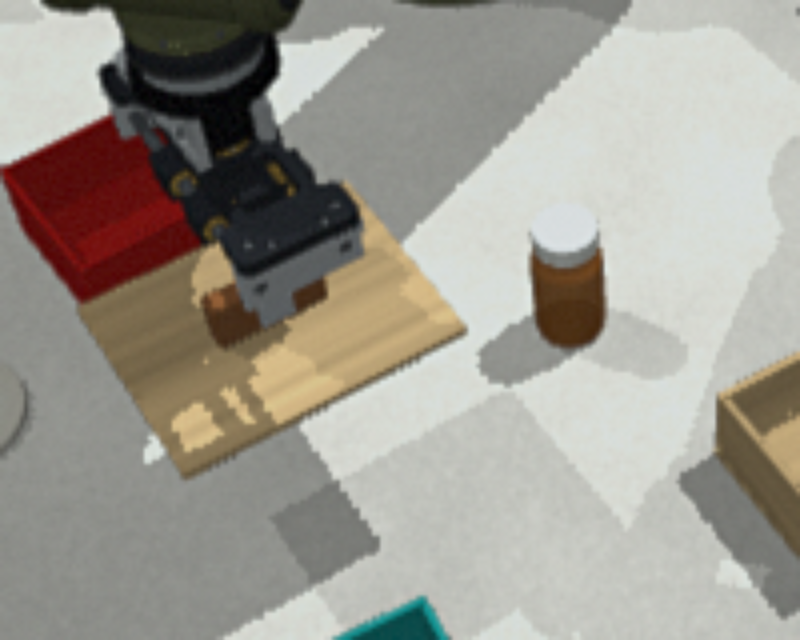

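View pics/c8.png

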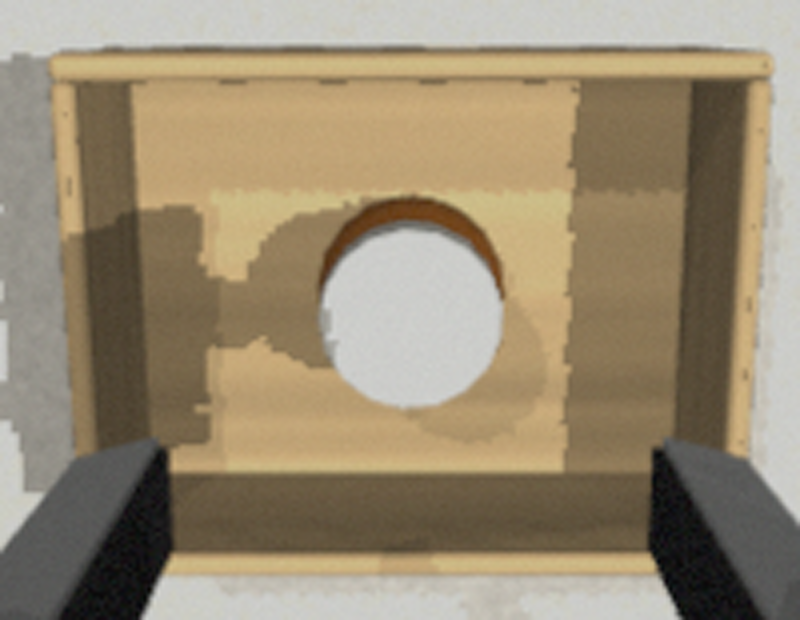

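The lid is held level by the centre of its handle, clear of everything, and the jar is upright and centred in the box. Next is the box pose from that wrist view.

Run:
```python
from h import *
c=ctrl.calibration("wrist")
def bp(uv,z,p,yaw):
    M=np.array([[0,np.cos(yaw),np.sin(yaw)],[0,np.sin(yaw),-np.cos(yaw)],[-1,0,0]])
    T=np.eye(4);T[:3,:3]=M;T[:3,3]=p;W=T@c["T_tool_cam"];out=[]
    for u,v in uv:
        d=W[:3,:3]@[(u-c["cx"])/c["fx"],(v-c["cy"])/c["fy"],1];out.append(W[:3,3]+d*(z-W[2,3])/d[2])
    return np.array(out)
for dz in(0,):
  w=bp(px([(50,56),(773,54),(411,574)],4,(155,110)),.066,[.65992,.03063,.13267+dz],np.radians(96.8));print(w.round(4))
  d=w[1]-w[0];y=np.arctan2(d[1],d[0])-np.pi/2;m=(w[0]+w[1])/2
  print("len",np.hypot(*d[:2]),"yaw",y,"depth",np.hypot(*(w[2]-m)[:2]),"centre",((m+w[2])/2)[:2])
```

```text
[[ 0.6077 -0.0551  0.066 ]
 [ 0.5885  0.102   0.066 ]
 [ 0.7199  0.038   0.066 ]]
len 0.1583101061940395 yaw 0.1219239855710843 depth 0.12269461965919143 centre [0.65899575 0.03069519]
```

Request:
play_rows([
  [[255, 0, 0, 0, 1.3], [255, 0, 0, 0, 1.2], [255, 0, 0, 0, 0]],
])

```text
time_s: 20.92
ee_pos: [0.5048, -0.2976, 0.126]
eef_rot: [-2.3, 1.569, 2.53]
force: [-0.5, -0.4, -2.4]
grip_width: 0.0155
```

Run:
```python
from h import *
o,p,M=tool();print(o["time_s"],p,yaw_y(M),togo([.659,.0306,.13]))
```

```text
20.9167 [ 0.5048272  -0.29762764  0.12598917] 6.771576093536269 [ -0.38779657  19.17924396 -30.77650798]
```

Request:
play_rows([
  [[255, -0.1, 0.5, -0.8, 0], [255, -0.1, 1.1, -1.8, 0], [255, -0.1, 1.7, -2.7, 0], [255, 0, 2.0, -3.2, 0], [255, 0, 2.1, -3.4, 0], [255, 0, 2.1, -3.4, 0], [255, 0, 2.1, -3.4, 0], [255, 0, 2.1, -3.3, 0], [255, 0, 1.9, -3.0, 0], [255, 0, 1.6, -2.6, 0], [255, 0, 1.2, -1.9, 0], [255, 0, 0.7, -1.2, 0]],
])

```text
time_s: 21.92
ee_pos: [0.6584, 0.033, 0.1297]
eef_rot: [-2.13, 1.57, 2.705]
force: [0.7, 0.8, -1.5]
grip_width: 0.0154
```

Request:
play_rows([
  [[255, 0, 0, 0, 0], [255, 0, 0, 0, 0], [255, 0, 0, 0, 0]],
])

```text
time_s: 22.17
ee_pos: [0.6577, 0.0288, 0.1302]
eef_rot: [-1.191, 1.57, -2.643]
force: [-0.3, -0.1, -2.1]
grip_width: 0.0156
```

Run:
```python
from h import *
o,p,M=tool();print(o["time_s"],p,yaw_y(M),o["grip_width"],togo([.659,.0306,.053]))
cv2.imwrite("pics/s9.png",cv2.resize(ctrl.camera("scene")[:,:,::-1][120:290,200:400],None,fx=4,fy=4))
```

```text
22.1667 [0.65766639 0.02881676 0.13023151] 6.854538588936266 0.015609263082519066 [ 7.72305899  0.15692553 -0.16242347]
```

View pics/s9.png

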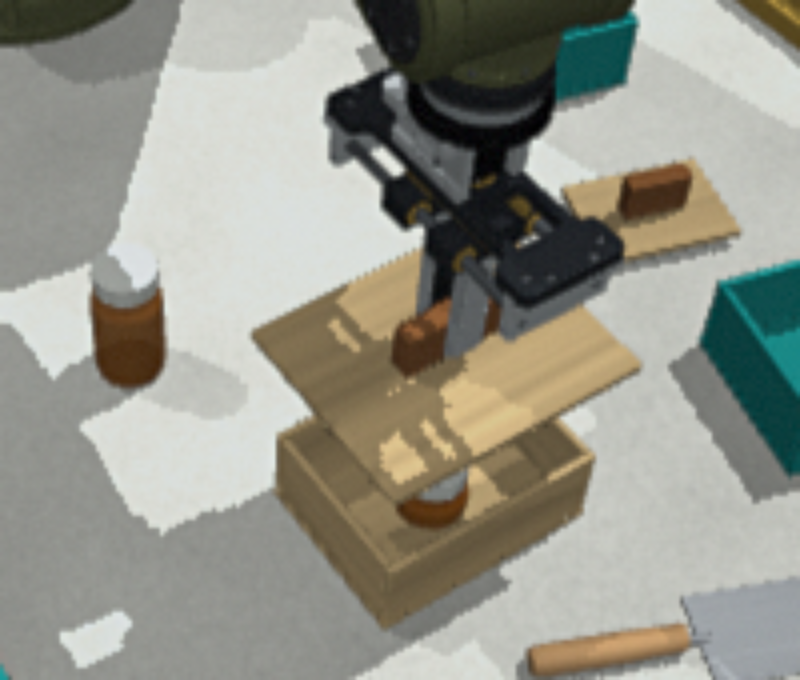

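The lid is held level and square above the box, with the jar visible inside. Lowering.

Request:
play_rows([
  [[255, 0.4, 0.08, -0.08, 0], [255, 0.9, 0.08, -0.08, 0], [255, 1.3, 0, 0, 0], [255, 1.4, 0, 0, 0], [255, 1.3, 0, 0, 0], [255, 0.8, 0, 0, 0], [255, 0.4, 0, 0, 0], [255, 0.2, 0, 0, 0], [255, 0, 0, 0, 0], [255, 0, 0, 0, 0]],
])

```text
time_s: 23.05
ee_pos: [0.6597, 0.0316, 0.0639]
eef_rot: [1.473, 1.57, 0.023]
force: [-0.1, 0.4, -1.8]
grip_width: 0.0156
```

Run:
```python
from h import *
o,p,M=tool();print(o["time_s"],p,yaw_y(M),o["force"],togo([.659,.0306,.043]))
cv2.imwrite("pics/s10.png",cv2.resize(ctrl.camera("scene")[:,:,::-1][150:290,230:380],None,fx=5,fy=4.2))
```

```text
23.05 [0.65972443 0.0315505  0.0639108 ] 6.897094314994763 [-0.05257868  0.41532339 -1.78605562] [ 2.09101467 -0.08512033  0.08548739]
```

View pics/s10.png

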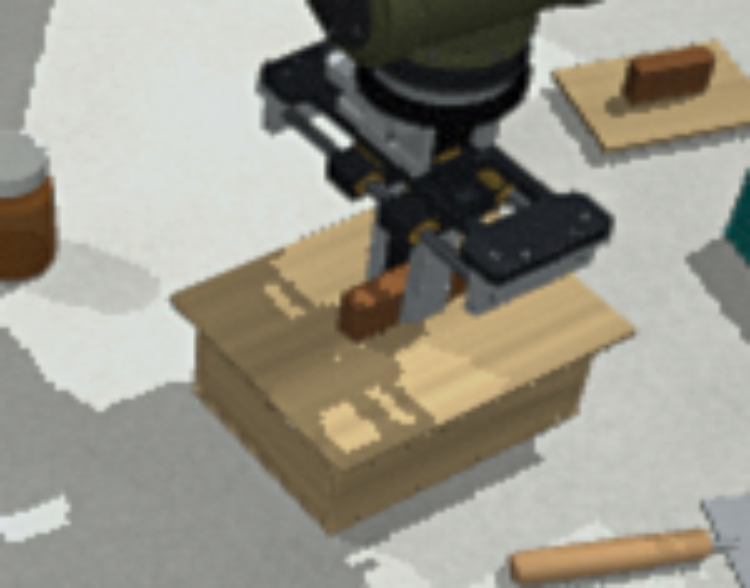

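Request:
play_rows([
  [[255, 0.3, -0.08, 0.08, 0], [255, 0.4, 0, 0, 0], [255, 0.4, 0, 0, 0], [255, 0.3, 0, 0, 0], [255, 0.2, 0, 0, 0], [255, 0, 0, 0, 0]],
])

```text
time_s: 23.6
ee_pos: [0.6584, 0.0307, 0.0467]
eef_rot: [-1.695, 1.57, 3.137]
force: [0.3, -1.2, -0.8]
grip_width: 0.0155
```

Request:
play_rows([
  [[255, 0.1, 0, 0, 0], [255, 0.1, 0, 0, 0], [255, 0, 0, 0, 0]],
])

```text
time_s: 23.85
ee_pos: [0.6587, 0.0307, 0.0453]
eef_rot: [-1.313, 1.571, -2.763]
force: [0.4, 1.3, -2.7]
grip_width: 0.0159
```

Request:
play_rows([
  [[255, 0.1, 0, 0, 0], [255, 0.05, 0, 0, 0], [255, 0, 0, 0, 0]],
])

```text
time_s: 24.1
ee_pos: [0.6587, 0.0307, 0.0438]
eef_rot: [-1.606, 1.571, -3.057]
force: [-0.0, 0.9, -2.0]
grip_width: 0.0156
```

Request:
play_rows([
  [[255, 0.06, 0, 0, 0], [255, 0, 0, 0, 0]],
])

```text
time_s: 24.27
ee_pos: [0.6588, 0.0307, 0.0434]
eef_rot: [1.43, 1.571, -0.02]
force: [0.0, 0.0, -1.4]
grip_width: 0.0157
```

Request:
play_rows([
  [[255, 0.06, 0, 0, 0], [255, 0, 0, 0, 0]],
])

```text
time_s: 24.43
ee_pos: [0.6588, 0.0307, 0.0434]
eef_rot: [1.407, 1.57, -0.044]
force: [-3.1, 0.5, 4.5]
grip_width: 0.016
```

Contact came at the expected closed height (0.0434). Release, lift, and check.

Request:
play_rows([
  [[110, 0, 0, 0, 0], [110, 0, 0, 0, 0], [110, 0, 0, 0, 0], [110, 0, 0, 0, 0], [110, 0, 0, 0, 0], [110, 0, 0, 0, 0], [110, 0, 0, 0, 0]],
])

```text
time_s: 25.02
ee_pos: [0.6587, 0.0306, 0.0426]
eef_rot: [0.356, 1.571, -1.094]
force: [-0.1, 0.0, -0.3]
grip_width: 0.0533
```

Request:
play_rows([
  [[110, -0.5, 0, 0, 0], [110, -1.5, 0, 0, 0], [110, -2.5, 0, 0, 0], [110, -2.5, 0, 0, 0], [110, -2.0, 0, 0, 0], [110, -1.0, 0, 0, 0], [110, -0.4, 0, 0, 0], [110, 0, 0, 0, 0]],
])

```text
time_s: 25.68
ee_pos: [0.6588, 0.0307, 0.147]
eef_rot: [1.438, 1.57, -0.012]
force: [-0.6, -0.1, -1.2]
grip_width: 0.0538
```

Run:
```python
from h import *
o,p,M=tool();print(o["time_s"],p,yaw_y(M),o["grip_width"])
cv2.imwrite("pics/w11.png",ctrl.camera("wrist")[:,:,::-1])
cv2.imwrite("pics/s11.png",cv2.resize(ctrl.camera("scene")[:,:,::-1][180:290,250:370],None,fx=5,fy=5,interpolation=cv2.INTER_CUBIC))
# expected closed: scene corners of lid top (z .074)
q=.120;c,s=np.cos(q),np.sin(q)
P=[[.659+c*a-s*b,.0306+s*a+c*b,.074] for a,b in((.073,.09),(.073,-.09),(-.073,-.09),(-.073,.09))]
print(((proj("scene",P)-[250,180]+.5)*5-.5).round(1).tolist());print(wproj(P).round(1).tolist())
```

```text
25.6833 [0.65884777 0.03066741 0.14698364] 6.898187201197252 0.05377873648920625
[[528.3, 265.4], [235.1, 433.5], [64.7, 224.9], [347.6, 79.5]]
[[342.4, 90.8], [330.7, 278.8], [185.4, 278.5], [174.4, 90.7]]
```

View pics/s11.png

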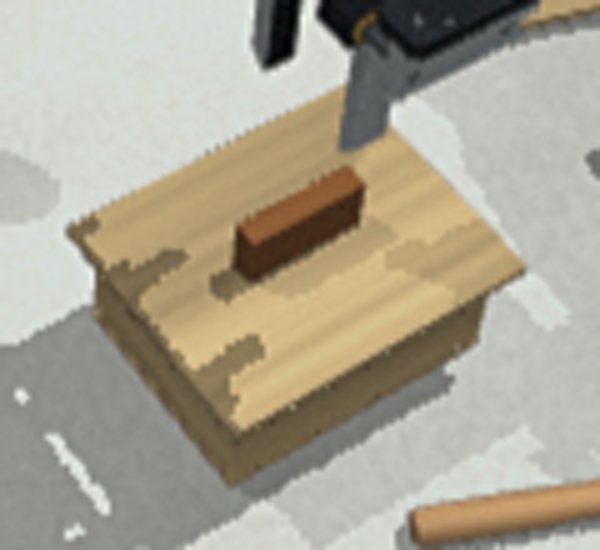

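View pics/w11.png

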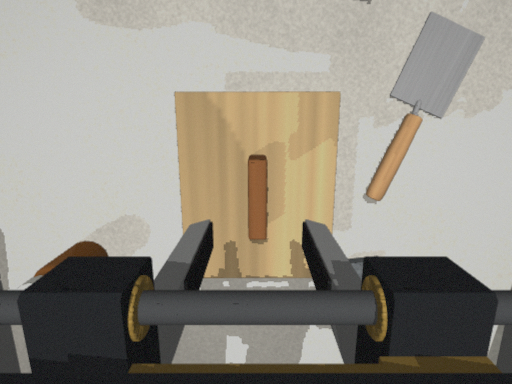

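The lid's corners in the scene crop are at (524,268), (238,432) and (68,230). Predicted for a closed, square lid were (528,265), (235,434) and (65,225), so they agree within about 1 px of the original picture. The gripper is clear, so I'm handing in.

Run:
```python
from station import ctrl
print(ctrl.hand_in())
```

```text
the job is handed in; nothing more can be done
None
```

The squat jar is standing upright in the wooden box and the box's own lid is on top, handle up. I handed the job in at about 25.8 s of the 48 s; no verdict was reported.

- **Failed grasps:** my first two tries at the jar closed on air just above its cap, and the jar stayed where it stood. The pictures showed the real fingertips about 39 mm short of the reported TCP, which disagrees with the tool description. I corrected for that and the third grasp held.
- **Jar:** I lowered it onto the box floor until I felt light contact (about 6 N), then released it. The wrist picture showed it upright and near the middle of the box.
- **Lid:** I took it by the handle and lowered it square to the box. It touched at the expected closed height (reported z 0.0434 against 0.0433 predicted).
- **Last checks:** after release, the lid's three visible corners in the scene view lay within about 1 pixel of where a closed, square lid should be. The gripper was about 8 cm clear of the handle.
- **Other disagreements:** the scene and top cameras differed by 3–6 mm in x for the box, lid and squat jar, which was within the play available. The gripper also read 47 mm on the 50 mm jar.

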